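# Square up a row of spacer blocks in the measuring fixture

## Task

Put all the loose stepped steel spacer blocks side by side into the channel of the measuring fixture, stepped side up, lay the hold-down bar across the fixture's two supports above them with its tongue between the open clamp jaws, and squeeze the clamp's scissor handles until the ratchet holds them shut by itself. Then slide the caliper jaw up against the row until it presses the blocks firmly together against the anvil, and leave it there. Finally press the thumb rest down so that the ratchet lets go and the clamp springs open, and lay the bar back on its black parking mat, leaving the row tight and the other gauges on the bench alone.

Things in the scene. Friction and masses are not known exactly. Their poses are not given: they have to be found in the camera images.
- fixture: Fixed measuring fixture, dark base plate 110 mm (x) by 264 mm (y), 12 mm thick; origin on the table surface. In its frame (mm): the channel runs along y at x 0, floor at z 12, between low rails (inner faces at x -17.5 and +17.5, tops at z 20); the anvil closes its +y end. The bar rests on the anvil and on a post 30 mm wide in x, y -152 to -140; both tops at z 42.
- bar_seat (a point): Where the origin of the laid bar belongs (fixture x 0, y -62, z 42): bar along the fixture's y, tongue towards +y, underside on both support tops.
- pivot (a point): Top of the scissor clamp's vertical pivot, at fixture x 0, y 78, z 54. Hooked jaws reach from it towards -y (tips at fixture y 18), handles towards +y. The jaws stand at z 36 to 50 and their lips at z 52 to 58; open, the gap between the lips is about 30 mm, so that the bar goes down between them; locked, the lips reach over the bar's tongue.
- anvil: Fixed steel stop and support, 30 mm (x) by 16 mm (y), top at z 42; its contact face looks to -y and lies at y -4 in the fixture's frame. Its origin coincides with the fixture's.
- carriage (a joint): Caliper carriage on the fixture, slides along the fixture's +y towards the anvil, in m: 0 = fully back (jaw face at fixture y -122), up to 0.080. Stays where it is left; friction about 1 N, and up to 2.5 N more while it pushes loose blocks along; only a clearly greater force means that the row is tight (then the joint reads 0.118 less the sum of the block lengths).
- jaw: Steel caliper jaw of the carriage, 28 mm wide in x, 14 mm thick, from z 12.5 to 38; its flat +y face meets the row. Its origin lies on the table level below the middle of that face.
- jaw_face (a point): Middle of the lower edge of the jaw's contact face (the face that looks along fixture +y to the anvil).
- slide_post (a point): Centre of the top of the upright black grip post of the carriage, 12 by 12 mm, from z 22 to 66, 50 mm to the -x side of the channel's middle; the jaw face lies 7 mm further along +y. Pinch it or push its -y side.
- handle_f (a joint): Scissor clamp: angle in rad through which each handle has closed (both move together, mirrored about the fixture's y axis): 0 = sprung fully open, 0.23 = first ratchet tooth, 0.27 = second tooth, 0.295 = stop. A spring opens it (about 7 N a handle at the grips when shut); it stays shut only from the first tooth on.
- grip_front (a point): Middle of the top (z 64) of the black grip of the front (-x) handle: 10 mm thick, 30 mm long along the handle, from z 30 to 64, 65 mm from the pivot. Over both grips the clamp measures about 61 mm open and 27 mm at the second tooth; squeeze the two grips together from above, along the fixture's x.
- grip_back (a point): The same point of the back (+x) handle's grip.
- thumb_rest (a point): Middle of the top (z 66 at rest) of the black thumb rest, 24 by 24 mm, slippery, on the springy tail of the front handle, 124 mm from the pivot. Pressed straight down (sideways to the scissors' closing) 5 to 9 mm, with 3.5 to 5 N, it frees the ratchet; the handles then spring apart, about 30 mm each at the rest, which slides from under the finger.
- bar: Hold-down bar: flat aluminium bar 184 mm long along its y, 18 mm wide, 8 mm thick, the last 18 mm at its +y end narrowed to a 12 mm wide tongue; on its top in the middle a black grip rib 14 mm (x) by 40 mm (y), from 8 to 26 mm above the underside. 0.12 kg. Origin: centre of the underside, below the rib.
- tongue (a point): Middle of the bar's tongue, 83 mm from the bar's origin along its +y.
- mat: Parking mat of the bar: flat black mat 52 mm (x) by 210 mm (y), under 1 mm thick, on the table; origin in its centre. The bar starts on it, tongue roughly along +y.
- block1: Stepped steel spacer block, 18 mm long along its y, upside-down-T profile: foot 30 mm wide in x and 14 mm high, on it a middle ridge 16 mm wide in x and 14 mm high; 28 mm high in all, 61 g. Origin: centre of the underside. In the row its y axis lies along the fixture's y (either way round). May be absent (None).
- block2: Stepped steel spacer block, 20 mm long along its y, upside-down-T profile: foot 30 mm wide in x and 14 mm high, on it a middle ridge 16 mm wide in x and 14 mm high; 28 mm high in all, 68 g. Origin: centre of the underside. In the row its y axis lies along the fixture's y (either way round). May be absent (None).
- block3: Stepped steel spacer block, 22 mm long along its y, upside-down-T profile: foot 30 mm wide in x and 14 mm high, on it a middle ridge 16 mm wide in x and 14 mm high; 28 mm high in all, 75 g. Origin: centre of the underside. In the row its y axis lies along the fixture's y (either way round). May be absent (None).
- block4: Stepped steel spacer block, 24 mm long along its y, upside-down-T profile: foot 30 mm wide in x and 14 mm high, on it a middle ridge 16 mm wide in x and 14 mm high; 28 mm high in all, 82 g. Origin: centre of the underside. In the row its y axis lies along the fixture's y (either way round). May be absent (None).
- ring_gauge: Bystander: steel ring gauge 64 mm across, 20 mm high. Leave alone.
- angle_block: Bystander: dark steel angle plate 60 by 40 mm, 50 mm high. Leave alone.
- loupe: Bystander: black loupe 40 mm across, 42 mm high. Leave alone.
There are look-alikes about, which are no part of the job. Of the things like the bar, leave any that is pink; of the rest the larger one is meant.

How it is judged:
By the outcome, as a careful person would: the job done as asked, in the order asked, and still so for the second after the job is handed in, with the robot touching nothing.
Of block1, block2, block3, block4 only 3 to 4 are there at a start; the rules pass over those that are not, and their reading is None.
At some moment in a run one of block1, block2, block3, block4 may be knocked a few centimetres aside while the robot is not near it.
It also fails if it takes over 210 s, if anything falls off the work surface, if the arm or the gripper's body presses on something with over 40 N, if the wrist force passes 120 N, or if a joint passes its speed limit or range.

## Robot

A 6-joint arm with a two-finger parallel gripper is mounted at the origin on the work surface. World frame = base frame: x ahead of the robot, y to its left, z up, the work surface at z = 0. Lengths are in m, angles in degrees, forces in N, time in s.
With the tool pointing down it reaches from about 0.25 to 0.725 m from the base axis. Payload 9.7 kg.
Tool frame: the origin (TCP) lies midway between the tips of the shut fingers; the grasp point (between the pads) lies bot.hold_point_z behind it (bot.hold_point_z is the distance from the TCP to the grasp point, in m); z points along the fingers, y is the line along which they close (so a half turn about z gives the same grasp; the last joint's range is limited). The gripper opens to 85 mm and grips with 20 to 120 N. Pads are 22 mm wide; open, the fingers measure 114 mm over their backs; the gripper's body (76 mm by 85 mm) begins 54 mm behind the grasp point. The pads swing forward as they close: fully open they stand 13 mm farther back than shut.
Start: joints at [66.062, 4.979, 10.078, 95.1, 0, 90], TCP at [0.223, 0.503, 0.231] pointing down, gripper open.
Joint ranges: [-179.16, 179.16], [-48.56, 103.87], [-65.8, 70.77], [-126.05, 130.52], [-82.76, 87.17], [-180, 180]. Speed limits (degrees/s): [127.2, 127.2, 147.25, 180, 180, 180].

## Interface

Orientations are given as [roll, pitch, yaw] about the fixed x, y, z axes, in that order (R = Rz(yaw) Ry(pitch) Rx(roll)).
In Python, from workcell import bot, camera, camera_model, ticket gives the robot as it stands.
- The arm moves only by the tool send_rows, never from a script. Its argument "targets" is text: rows parted by semicolons, each of 5 numbers parted by spaces: the shift along the tool's x, y, z in mm, then the turn about the tool's z in degrees, then the closure in counts, from 0 (fully open) to 255 (shut). A call has 1 to 20 rows; each row is the pose to reach, as a shift and turn from the pose commanded when the call began, along the tool's axes at that moment; what a row does not reach only later rows make up. A row lasts 1/8 s, in which the tool goes at most 62.5 mm and 10.7 degrees, less where a joint would pass 70% of its speed; a pose out of reach is approached as far as the arm can. A call with a gripper value outside its range is refused whole. The fingers move at their own pace and stop on an object; "newtons" is the grip in N (left out, the last holds). Time passes only in rows, so rows that repeat a pose let the fingers close. It gives the time, the measured TCP pose, the force, the opening and the grip force at its end, in the units of the state.
- bot.get_obs(): the state, without advancing time (a new reading comes with each control period).
- camera(name): name is "scene" or "top"; returns the picture (420x560x3 uint8, blue, green, red); there is no depth.
- camera_model(name): a dict with "K" (3x3 intrinsics, pixels), "pose" (4x4, takes a point from camera to world coordinates). Camera axes: x right, y down, z forward; pixel columns grow to the right and rows downward; lengths in m; the calibration is good to about 2 mm. A picture is of the moment at which its call begins. camera_model takes no time and is no camera call.
- ticket.job_done(): hands the job in; it is judged then, once.
The state is a dict: "time": time; "q": joint angles; "qd": joint speeds; "joint_efforts": joint torques, N m; "ee_pos": TCP position; "tcp_rot": TCP orientation; "wrist_force": force on the tool from outside, world axes, zero at the start; "torque": the same for the moment, N m; "opening": finger opening in m; "grasp_force": force on a finger pad.
Only numpy, scipy, OpenCV 4.12 (cv2) and the standard library are available. Lean on these libraries where they do the work, as an engineer would, in place of code of your own. Each camera call takes 0.05 s, during which the arm holds its last target. There are 200 camera calls.

## Working session

There is one attempt and no reset: what is moved stays moved. The work goes in short steps, Python scripts to look and compute and a tool call to move; the robot and the scene stay as the last step left them, time stands still between calls to the robot, and variables do not carry over. Pictures are saved under pics/ and viewed, at most 14 in all, crops included, and the job is handed in when it is done.

Besides the shell and the picture viewer there is one more tool, called after "Request:" in YAML: its name, and indented under it one key for each argument. send_rows: Moves the arm, as the interface text tells. Its arguments: {"type":"object","properties":{"targets":{"type":"string"},"newtons":{"type":"number"}},"required":["targets"]}

```bash
ls; mkdir -p pics
cat > h.py <<'E'
import numpy as np, cv2
from workcell import bot, camera, camera_model, ticket
def snap(n,f,crop=None,s=1):
    im=camera(n); cv2.imwrite('pics/raw_'+f,im)
    if crop: x,y,w,h=crop; im=im[y:y+h,x:x+w]
    cv2.imwrite('pics/'+f,cv2.resize(im,None,fx=s,fy=s,interpolation=cv2.INTER_CUBIC))
def px2w(n,u,v,z):
    m=camera_model(n); P=np.array(m['pose']); d=P[:3,:3]@np.linalg.inv(m['K'])@[u,v,1]; o=P[:3,3]
    return o+d*(z-o[2])/d[2]
def w2px(n,p):
    m=camera_model(n); P=np.linalg.inv(np.array(m['pose'])); c=P[:3,:3]@np.array(p)+P[:3,3]; q=np.array(m['K'])@c
    return q[:2]/q[2]
E
python3 - <<'E'
from h import *
snap('top','t0.png',None,1.42); snap('scene','s0.png',None,1.42)
for n in('top','scene'):print(n,np.round(camera_model(n)['pose'],3).tolist(),np.round(camera_model(n)['K'],1).tolist())
print(bot.get_obs(),bot.hold_point_z)
E
```

```text
pics
top [[0.02, -0.971, 0.237, 0.269], [-1.0, -0.021, -0.0, -0.012], [0.005, -0.237, -0.972, 1.272], [0.0, 0.0, 0.0, 1.0]] [[544.7, 0.0, 275.2], [0.0, 544.7, 210.0], [0.0, 0.0, 1.0]]
scene [[-0.658, 0.624, -0.421, 0.991], [0.753, 0.541, -0.375, 0.405], [-0.006, -0.564, -0.826, 0.954], [0.0, 0.0, 0.0, 1.0]] [[398.5, 0.0, 276.1], [0.0, 398.5, 203.5], [0.0, 0.0, 1.0]]
{'time': 0.1, 'q': array([ 6.60621217e+01,  5.00759314e+00,  1.00399790e+01,  9.51000649e+01,
       -7.22620591e-05,  9.00007221e+01]), 'qd': array([ 0.0629678 , -0.09280772,  0.20743569,  0.06752247,  0.01195103,
       -0.06748113]), 'joint_efforts': array([-6.08984938e-04, -5.21560764e+01,  4.65654516e+01,  1.59789459e-02,
       -9.39059305e-05,  1.28284796e-05]), 'ee_pos': array([0.22307781, 0.50250566, 0.2306662 ]), 'tcp_rot': array([-1.79932321e+02,  7.31149184e-05,  1.56061400e+02]), 'wrist_force': array([-0.33781475,  0.84809034, -0.00169259]), 'torque': array([ 0.00524496, -0.03795804,  0.03177619]), 'grasp_force': 0.0, 'opening': 0.08555917653419312} 0.0187
```

View pics/t0.png

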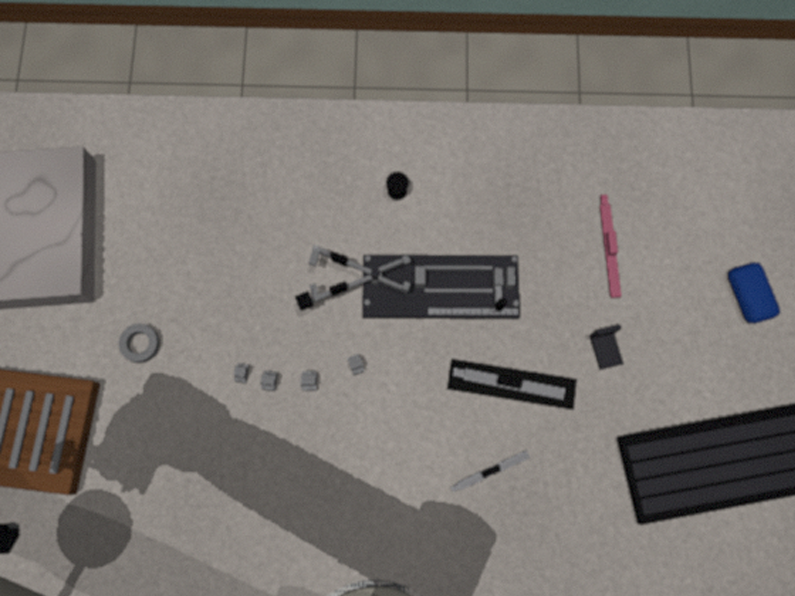

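View pics/s0.png

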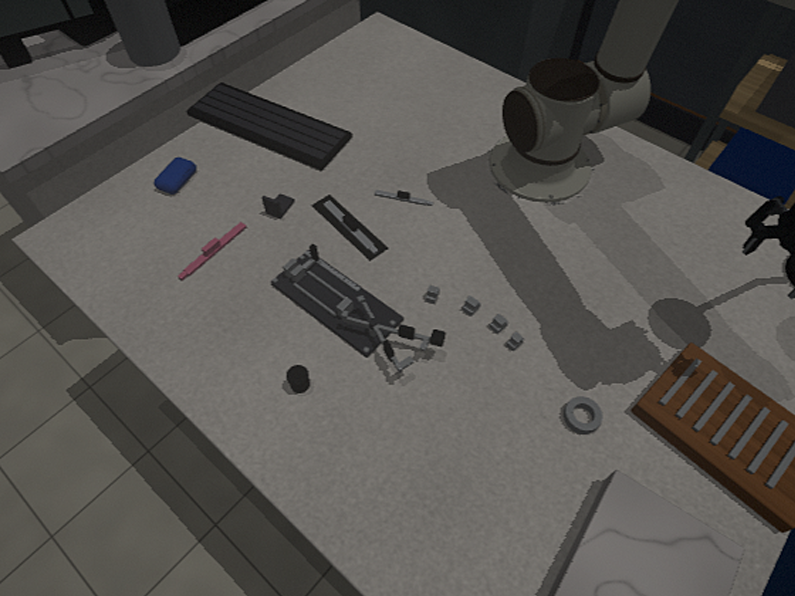

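The top view has three bar-like things: a pink one at (610,245), a large grey one on the black mat at (512,383), and a small grey one at (490,470). The large one on the mat is meant, since pink is excluded and it is the larger of the other two. There are four blocks, at (241,373), (269,380), (309,380) and (357,364). I'll confirm with enlarged crops.

Run:
```python
from h import *
im=cv2.imread('pics/raw_t0.png')
def c(x,y,w,h,s,f): cv2.imwrite('pics/'+f,cv2.resize(im[y:y+h,x:x+w],None,fx=s,fy=s,interpolation=cv2.INTER_CUBIC))
c(200,165,200,75,4,'c1.png')      # fixture
a=im[235:295,155:270]; b=im[235:350,300:415]
A=cv2.resize(a,None,fx=6.9,fy=6.9,interpolation=cv2.INTER_CUBIC); cv2.imwrite('pics/c2.png',A)
c(300,240,130,110,5,'c3.png')
```

```text
(no output)
```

View pics/c1.png

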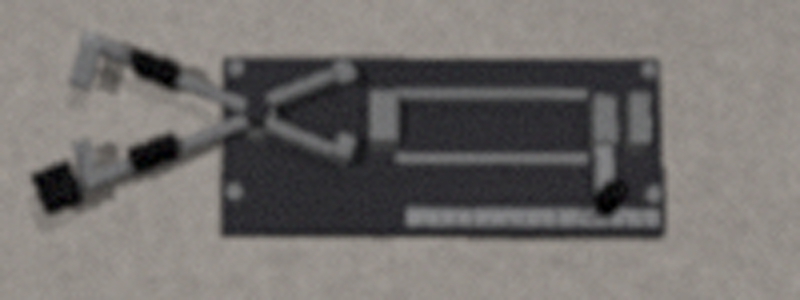

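View pics/c2.png

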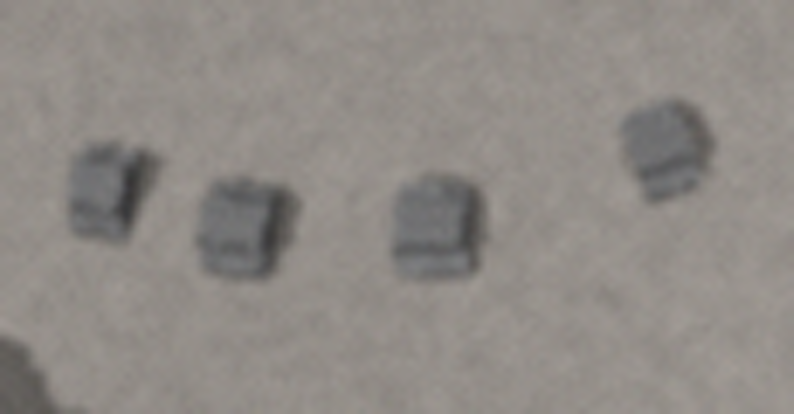

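View pics/c3.png

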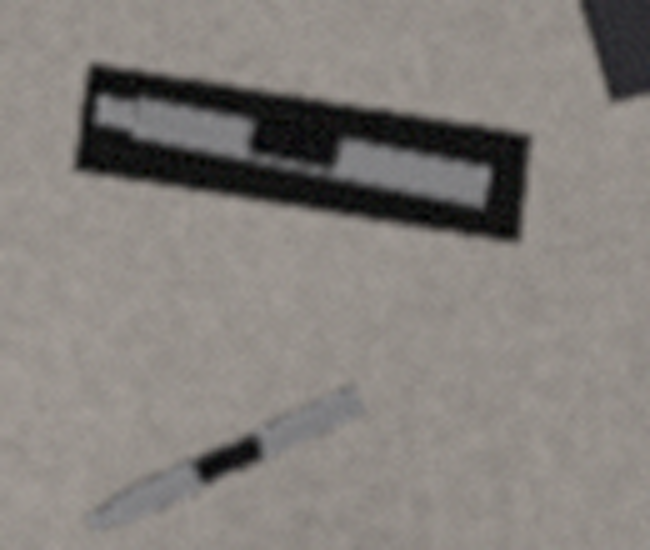

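The crops confirm it: the large grey bar on the mat has its tongue at the left end (c3 (95,110)), pointing to +y. All four blocks stand ridge-up, at c2 (100,190), (240,230), (435,230) and (665,145). The fixture's anvil is on the left, and the carriage is back at the right with its post at c1 (610,195). Next I'll compute the poses.

```bash
cat >> h.py <<'E'
from scipy.optimize import minimize
def grad(im):
    g=cv2.GaussianBlur(im,(0,0),0.7).astype(np.float32)
    return np.max([np.hypot(cv2.Sobel(g[...,k],cv2.CV_32F,1,0),cv2.Sobel(g[...,k],cv2.CV_32F,0,1)) for k in range(3)],0)
def wire(L,z0=0):
    a=L/2; S=[]
    def rect(w,z,sides='nsew'):
        c={'n':((w,-a),(w,a)),'s':((-w,-a),(-w,a)),'e':((-w,-a),(w,-a)),'w':((-w,a),(w,a))}
        S.extend([(*c[k][0],z,*c[k][1],z) for k in sides])
    rect(8,28); rect(15,14,'sew'); rect(15,0,'s')
    return np.array(S)
def pts(L,x,y,th):
    s=wire(L); t=np.linspace(0,1,20)[None,:,None]
    P=(s[:,None,:3]*(1-t)+s[:,None,3:]*t).reshape(-1,3)/1000
    c,n=np.cos(th),np.sin(th); return P@np.array([[c,n,0],[-n,c,0],[0,0,1]])+[x,y,0]
def proj(n,P):
    m=camera_model(n); T=np.linalg.inv(np.array(m['pose'])); c=P@T[:3,:3].T+T[:3,3]; q=c@np.array(m['K']).T
    return (q[:,:2]/q[:,2:]).astype(np.float32)
def fitblock(ims,x,y,th,L):
    gs={n:grad(i) for n,i in ims.items()}
    def f(p):
        s=0
        for n,g in gs.items():
            uv=proj(n,pts(L,p[0],p[1],p[2])); s+=cv2.remap(g,uv[:,0],uv[:,1],cv2.INTER_LINEAR).mean()
        return -s
    best=min((minimize(f,[x+dx,y+dy,th+t],method='Nelder-Mead',options=dict(initial_simplex=np.array([x+dx,y+dy,th+t])+np.array([[0,0,0],[.004,0,0],[0,.004,0],[0,0,.15]]))) for dx in(-.004,0,.004) for dy in(-.004,0,.004) for t in(-.3,0,.3)),key=lambda r:r.fun)
    return best.x,best.fun
E
python3 - <<'E'
from h import *
c1=lambda u,v:(u/4+200,v/4+165); c2=lambda u,v:(u/6.9+155,v/6.9+235); c3=lambda u,v:(u/5+300,v/5+240)
mm=lambda n,q,z:np.round(px2w(n,*q,z)*1000,1)[:2]
print('plate',[mm('top',c1(*p),.012) for p in((222,60),(658,60),(664,236),(222,236))])
print('mat',[mm('top',c3(*p),.001) for p in((93,65),(528,135),(518,240),(78,168))])
print('bar ends',mm('top',c3(95,110),.008),mm('top',c3(488,185),.008))
print('rib top',mm('top',c3(293,140),.026))
print('anvil',mm('top',c1(384,118),.042),'post2',mm('top',c1(640,118),.042),'jaw',mm('top',c1(605,118),.038))
print('rest',mm('top',c1(57,188),.066),'gf',mm('top',c1(154,152),.064),'gb',mm('top',c1(155,66),.064),'piv',mm('top',c1(258,113),.054),'slide',mm('top',c1(612,188),.066))
ims={'top':cv2.imread('pics/raw_t0.png')}
ims2=dict(ims,scene=cv2.imread('pics/raw_s0.png'))
for q in((98,185),(235,215),(432,215),(660,135)):
    x,y=px2w('top',*c2(*q),.028)[:2]
    print(np.round([x*1000,y*1000],1))
    for L in(18,20,22,24):
        a,fa=fitblock(ims,x,y,0,L);b,fb=fitblock(ims2,x,y,0,L)
        print('  ',L,np.round(a[:2]*1000,1),np.round(np.degrees(a[2]),1),round(fa,1),np.round(b[:2]*1000,1),np.round(np.degrees(b[2]),1),round(fb,1))
E
```

```text
plate [array([649.3,  36.4]), array([ 655.1, -226.6]), array([ 546.4, -228.2]), array([540.8,  33.3])]
mat [array([ 476.5, -117. ]), array([ 447.7, -321. ]), array([ 398.6, -314.6]), array([ 427.8, -110. ])]
bar ends [ 454.2 -117.4] [ 423.  -299.9]
rib top [ 439.6 -206.8]
anvil [606.9 -60.5] post2 [ 610.2 -210.3] jaw [ 610.9 -190.4]
rest [555.  125.9] gf [577.9  71.7] gb [629.1  73. ] piv [605.1  13. ] slide [ 561.9 -189.8]
[444.4 228. ]Traceback (most recent call last):
  File "<stdin>", line 16, in <module>
  File "h.py", line 38, in fitblock
    best=min((minimize(f,[x+dx,y+dy,th+t],method='Nelder-Mead',options=dict(initial_simplex=np.array([x+dx,y+dy,th+t])+np.array([[0,0,0],[.004,0,0],[0,.004,0],[0,0,.15]]))) for dx in(-.004,0,.004) for dy in(-.004,0,.004) for t in(-.3,0,.3)),key=lambda r:r.fun)
  File "h.py", line 38, in <genexpr>
    best=min((minimize(f,[x+dx,y+dy,th+t],method='Nelder-Mead',options=dict(initial_simplex=np.array([x+dx,y+dy,th+t])+np.array([[0,0,0],[.004,0,0],[0,.004,0],[0,0,.15]]))) for dx in(-.004,0,.004) for dy in(-.004,0,.004) for t in(-.3,0,.3)),key=lambda r:r.fun)
              ~~~~~~~~^^^^^^^^^^^^^^^^^^^^^^^^^^^^^^^^^^^^^^^^^^^^^^^^^^^^^^^^^^^^^^^^^^^^^^^^^^^^^^^^^^^^^^^^^^^^^^^^^^^^^^^^^^^^^^^^^^^^^^^^^^^^^^^^^^^^^^^^^^^^^^^^^^^^^^
    res = _minimize_neldermead(fun, x0, args, callback, bounds=bounds,
                               **options)
    fxcc = func(xcc)
    fx = function(np.copy(x), *(wrapper_args + args))
  File "h.py", line 36, in f
    uv=proj(n,pts(L,p[0],p[1],p[2])); s+=cv2.remap(g,uv[:,0],uv[:,1],cv2.INTER_LINEAR).mean()
  File "h.py", line 29, in proj
    m=camera_model(n); T=np.linalg.inv(np.array(m['pose'])); c=P@T[:3,:3].T+T[:3,3]; q=c@np.array(m['K']).T
ValueError: time passes only in moves, steps and waits
```

```bash
sed -i "s/^def snap/_m={}\ndef CM(n):\n    if n not in _m: _m[n]=camera_model(n)\n    return _m[n]\ndef snap/; s/m=camera_model(n)/m=CM(n)/" h.py
cat >> h.py <<'E'
def fitfix(ims,x,y,th,ox,oy):
    gs={n:grad(i) for n,i in ims.items()}
    R=lambda x0,x1,y0,y1,z:[(x0,y0,z,x1,y0,z),(x0,y1,z,x1,y1,z),(x0,y0,z,x0,y1,z),(x1,y0,z,x1,y1,z)]
    t=np.linspace(0,1,60)[None,:,None]
    def f(p):
        S=np.array(R(p[3]*1000,p[3]*1000+110,p[4]*1000,p[4]*1000+264,12)+R(-15,15,-4,12,42)+R(-15,15,-152,-140,42))
        P=(S[:,None,:3]*(1-t)+S[:,None,3:]*t).reshape(-1,3)/1000
        c,n=np.cos(p[2]),np.sin(p[2]); P=P@np.array([[c,n,0],[-n,c,0],[0,0,1]])+[p[0],p[1],0]; s=0
        for k,g in gs.items():
            uv=proj(k,P); s+=cv2.remap(g,uv[:,0],uv[:,1],cv2.INTER_LINEAR).mean()
        return -s
    rng=np.random.default_rng(0); p0=np.array([x,y,th,ox,oy]); sc=np.array([.004,.004,.015,.004,.004])
    return min((minimize(f,p0+rng.normal(size=5)*sc,method='Nelder-Mead',options=dict(initial_simplex=p0+rng.normal(size=(6,5))*sc,maxiter=400)) for _ in range(25)),key=lambda r:r.fun)
E
python3 - <<'E'
from h import *
c2=lambda u,v:(u/6.9+155,v/6.9+235)
ims={'top':cv2.imread('pics/raw_t0.png')}
ims2=dict(ims,scene=cv2.imread('pics/raw_s0.png')); ims3={'scene':ims2['scene']}
for i in(ims,ims3,ims2):
    r=fitfix(i,.607,-.0645,.0217,-.063,-.163); print(np.round(r.x*1000,1),r.fun)
for q in((98,185),(235,215),(432,215),(660,135)):
    x,y=px2w('top',*c2(*q),.028)[:2]
    print(np.round([x*1000,y*1000],1))
    for L in(18,20,22,24):
        o=[]
        for i in (ims,ims3,ims2):
            a,fa=fitblock(i,x,y,0,L); o+=[np.round(a[:2]*1000,1),np.round(np.degrees(a[2]),1),round(float(fa),1)]
        print('  ',L,*o)
E
```

```text
[ 610.2  -63.1   11.8  -66.7 -164.5] -188.06907653808594
[ 611.5  -61.2   25.7  -61.4 -160.7] -132.58258056640625
[ 610.6  -62.9    9.1  -66.4 -164.1] -287.7989196777344
[444.4 228. ]
   18 [451.6 220.7] -21.7 -97.8 [455.5 236.6] -0.8 -99.7 [447.8 230.5] 15.9 -189.5
   20 [444.1 225.6] -15.0 -98.6 [462.6 233.8] -2.8 -115.7 [447.7 230.9] 11.2 -191.2
   22 [444.5 226.5] -13.7 -104.0 [462.2 233.7] 1.7 -120.6 [447.8 231.7] 18.1 -191.9
   24 [444.6 226.9] -13.9 -107.0 [462.1 233.8] 3.0 -121.9 [448.4 231.9] 15.0 -190.5
[435.3 181.9]
   18 [438.6 173.6] -9.9 -94.3 [450.3 183.3] 4.7 -113.1 [440.  183.2] 82.5 -190.9
   20 [438.8 174.8] -9.3 -92.9 [450.5 184.3] 6.3 -111.0 [439.2 183.4] 84.0 -194.3
   22 [438.  181.7] 78.7 -103.4 [450.4 186.6] -6.5 -110.8 [434.2 185.1] -7.0 -179.9
   24 [436.3 182.3] 77.8 -102.6 [450.1 189. ] 1.4 -115.0 [435.5 185.2] 12.9 -182.7
[436.7 116.6]
   18 [433.8 110.3] -1.0 -83.8 [453.  119.8] -83.1 -119.4 [439.8 118.7] 109.0 -184.5
   20 [433.3 111.7] 1.4 -82.7 [452.9 120.2] -78.4 -114.1 [436.5 120.5] -15.9 -166.0
   22 [433.4 112.8] 2.5 -82.6 [452.1 122.5] 1.7 -108.6 [436.3 120.3] -11.3 -169.2
   24 [433.3 113.9] 2.5 -84.7 [437.4 122. ] -1.0 -100.9 [439.1 119. ] 22.6 -169.3
[465.1  41.8]
   18 [468.1  42.6] 109.6 -84.3 [481.6  47.4] -67.5 -120.9 [467.5  42.2] -64.8 -177.2
   20 [467.4  42.5] 106.4 -83.6 [477.8  53.4] 24.2 -116.7 [466.7  41.7] -65.8 -173.3
   22 [467.   40.8] 61.1 -79.5 [478.2  52.2] 22.2 -118.8 [465.8  45.9] 29.9 -174.0
   24 [463.1  39.7] 14.5 -83.5 [478.9  51.3] 21.0 -121.2 [465.9  45.4] 31.0 -175.6
```

```bash
cat >> h.py <<'E'
def lines(img,name,segs,pose,off,s,col):
    x,y,th=pose; c,n=np.cos(th),np.sin(th); M=np.array([[c,n,0],[-n,c,0],[0,0,1]])
    for g in segs:
        P=np.array(g,float).reshape(2,3)/1000@M+[x/1000,y/1000,0]; uv=(proj(name,P)+.5-np.array(off))*s
        cv2.line(img,*[tuple(int(v) for v in k) for k in uv],col,1,cv2.LINE_AA)
def R4(x0,x1,y0,y1,z):return[(x0,y0,z,x1,y0,z),(x0,y1,z,x1,y1,z),(x0,y0,z,x0,y1,z),(x1,y0,z,x1,y1,z)]
FIX=R4(-15,15,-4,12,42)+R4(-15,15,-152,-140,42)+[(17.5,-122,20,17.5,-4,20),(-17.5,-122,20,-17.5,-4,20)]+R4(-66,44,-164,100,12)
E
python3 - <<'E'
from h import *
im=cv2.imread('pics/raw_t0.png')
def crop(x,y,w,h,s): return cv2.resize(im[y:y+h,x:x+w],None,fx=s,fy=s,interpolation=cv2.INTER_CUBIC)
a=crop(286,178,82,48,9); cv2.convertScaleAbs(a,a,1.4,20); lines(a,'top',FIX,(609,-63.5,np.radians(1.1)),(286,178),9,(0,255,255)); 
B=[(444.5,226.5,-12,18),(437,181,-8,20),(435,116,2,24),(464,41,15,22)]
b=np.zeros((560,740,3),np.uint8)
b=[]
for (x,y,t,L) in B:
    u,v=w2px('top',[x/1000,y/1000,.014]); u,v=int(u)-13,int(v)-13
    k=crop(u,v,26,26,14)[:280]; k=crop(u,v,26,26,11); lines(k,'top',wire(L),(x,y,np.radians(t)),(u,v),11,(0,255,255)); b.append(k)
b=np.vstack([np.hstack(b[:2]),np.hstack(b[2:])])
cv2.imwrite('pics/o1.png',a); cv2.imwrite('pics/o2.png',b)
print(a.shape,b.shape)
E
```

```text
(432, 738, 3) (572, 572, 3)
```

View pics/o1.png

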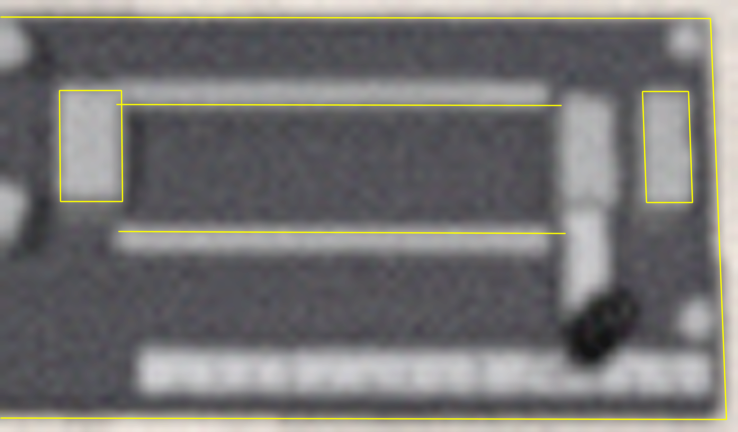

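View pics/o2.png

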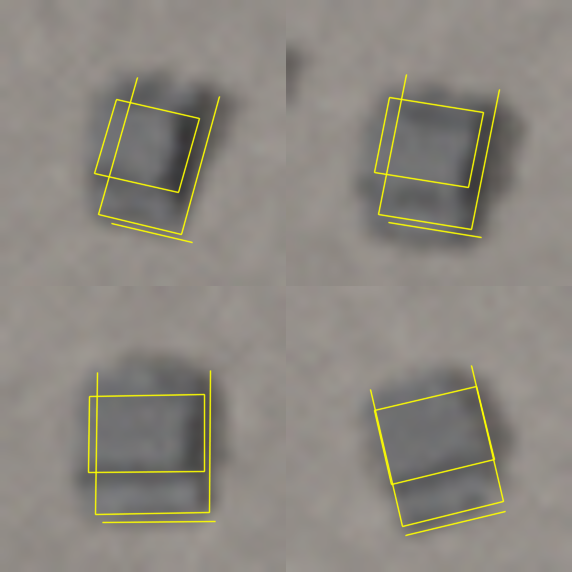

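The fixture wireframe at (609, -63.5, 1.1°) matches the anvil, post, rails and plate. The block overlays need small shifts: A and B about 2.5 mm towards +y, C slightly, and D already fits. I'll compute the move rows now.

```bash
cat >> h.py <<'E'
def rel(S,W):
    """S=(x,y,z mm,yaw deg) commanded; W list of (x,y,z,yaw) -> tool shifts"""
    p=np.radians(S[3]); c,s=np.cos(p),np.sin(p); o=[]
    for w in W:
        d=np.array(w[:3])-S[:3]; t=(S[3]-w[3]+180)%360-180
        o.append(np.round([c*d[0]+s*d[1],s*d[0]-c*d[1],-d[2],t],1).tolist())
    return o
FP=(609,-63.5,1.1)
def fx(x,y,z): 
    t=np.radians(FP[2]); return (FP[0]+x*np.cos(t)-y*np.sin(t),FP[1]+x*np.sin(t)+y*np.cos(t),z,90+FP[2])
E
python3 - <<'E'
from h import *
B=dict(A=(445,229,-7,-19.8),B=(435.5,184,-7,-45.6),C=(435,118,1,-74.4),D=(464,41.5,15,-104.2))
S=(223.1,502.5,230.7,156.06)
for k,(x,y,t,fy) in B.items():
    a=(x,y,110,90+t); p=fx(0,fy,110)
    print(k,'to above',rel(S,[a]),'then place',rel(a,[p])); S=p
E
```

```text
A to above [[-313.8, -159.9, 120.7, 73.1]] then place [[-289.9, 201.2, -0.0, -8.1]]
B to above [[270.6, -168.7, -0.0, 8.1]] then place [[-269.7, 208.8, -0.0, -8.1]]
C to above [[230.4, -170.5, -0.0, 0.1]] then place [[-258.9, 170.9, -0.0, -0.1]]
D to above [[182.2, -143.0, -0.0, -13.9]] then place [[-240.1, 87.9, -0.0, 13.9]]
```

Request:
send_rows:
  targets: "-39 -20 15 9 110; -78 -40 30 18 110; -118 -60 45 27 110; -157 -80 60 36 110; -196 -100 75 45 110; -235 -120 90 55 110; -275 -140 105 64 110; -313.8 -159.9 120 73 110; -313.8 -159.9 120 73 110; -313.8 -159.9 155 73 110; -313.8 -159.9 185 73 110; -313.8 -159.9 205 73 110; -313.8 -159.9 215 73 110; -313.8 -159.9 215 73 110; -313.8 -159.9 215 73 110"
  newtons: 30

```text
time: 1.98
ee_pos: [0.4455, 0.2297, 0.0173]
tcp_rot: [179.9, -0.0, 83.1]
wrist_force: [-0.4, -0.1, -0.1]
opening: 0.0485
grasp_force: 0.0
```

Run:
```python
from h import *
snap('scene','s1.png',(260,170,140,105),5.7); o=bot.get_obs(); print(o['ee_pos'],o['tcp_rot'],o['opening'])
```

```text
[0.4455855  0.22960328 0.01732273] [ 1.79928008e+02 -4.77030581e-02  8.30783790e+01] 0.04847639819235098
```

View pics/s1.png

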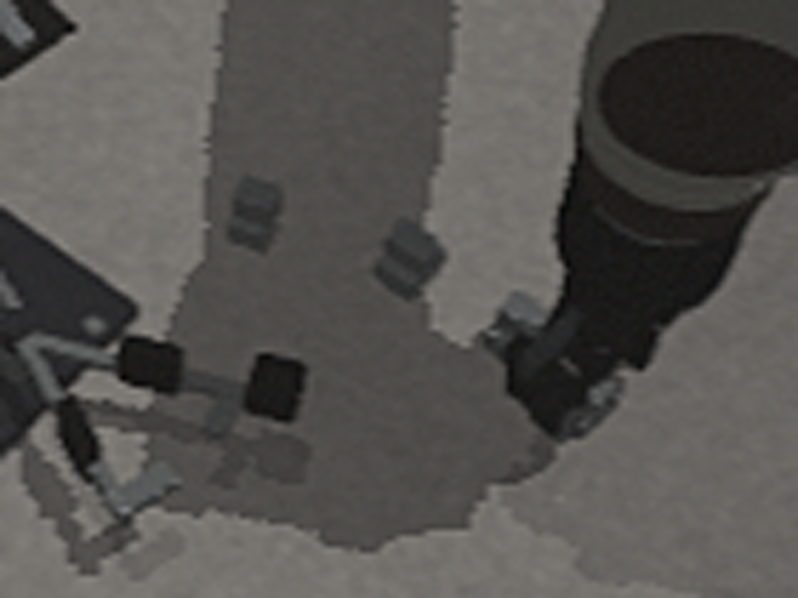

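The gripper stands over block A in the scene crop at (560,380). The neighbours are clear: B at (515,315), C at (405,260) and D at (255,210). Closing now.

Request:
send_rows:
  targets: "0 0 0.5 0 180; 0 0 0.5 0 255; 0 0 0.5 0 255; 0 0 0.5 0 255; 0 0 0.5 0 255; 0 0 -15 0 255; 0 0 -50 0 255; 0 0 -95 0 255; 0 0 -95 0 255"
  newtons: 30

```text
time: 3.15
ee_pos: [0.4467, 0.2301, 0.1155]
tcp_rot: [179.7, -0.2, 83.1]
wrist_force: [-0.8, 0.4, -1.1]
opening: 0.0149
grasp_force: 30.7
```

Request:
send_rows:
  targets: "-36 25 0 -1 255; -72 50 0 -2 255; -109 75 0 -3 255; -145 100 0 -4 255; -181 126 0 -5 255; -217 151 0 -6 255; -254 176 0 -7 255; -290 201 0 -8 255; -290 201 0 -8 255; -290 201 0 -8 255; -290 201 0 -8 255; -290 201 30 -8 255; -290 201 45 -8 255; -290 201 45 -8 255; -290 201 45 -8 255"

```text
time: 5.03
ee_pos: [0.6099, -0.0827, 0.0673]
tcp_rot: [179.9, 0.0, 91.1]
wrist_force: [0.1, -0.7, 0.9]
opening: 0.0149
grasp_force: 30.7
```

Run:
```python
from h import *
snap('scene','s2.png',(180,150,110,100),6); o=bot.get_obs(); print(o['ee_pos'],o['tcp_rot'],o['opening'],o['wrist_force'])
print(np.round(fx(0,-19.8,28),1), (w2px('scene',np.array(fx(0,-19.8,0))[:3]/1000)-[180,150])*6)
```

```text
[ 0.61007695 -0.08284994  0.06742996] [1.79917982e+02 1.44879100e-02 9.10757692e+01] 0.014917751998197306 [ 0.34466319 -0.08274829 -0.34164683]
[609.4 -83.3  28.   91.1] [342.05420508 395.99368637]
```

View pics/s2.png

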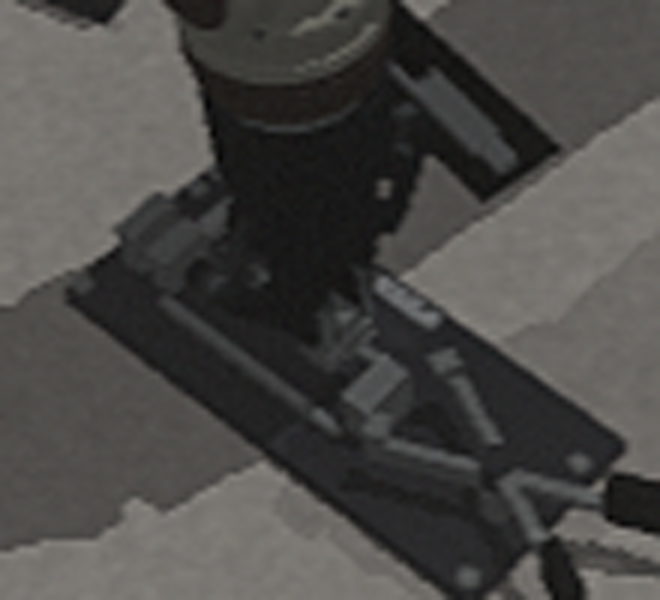

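Request:
send_rows:
  targets: "0 -0.5 20 0 255; 0 -0.5 30 0 255; 0 -0.5 35 0 255; 0 -0.5 38 0 255; 0 -0.5 38 0 255; 0 -0.5 38 0 255"

```text
time: 5.82
ee_pos: [0.6093, -0.083, 0.0287]
tcp_rot: [180.0, 0.0, 91.1]
wrist_force: [0.4, -0.0, -0.0]
opening: 0.015
grasp_force: 30.7
```

Request:
send_rows:
  targets: "0 0 0.5 0 200; 0 0 0 0 120; 0 0 0 0 110; 0 0 0 0 110; 0 0 -15 0 110; 0 0 -50 0 110; 0 0 -82 0 110; 0 0 -82 0 110; 40 -25 -82 1 110; 80 -50 -82 2 110; 120 -75 -82 3 110; 160 -100 -82 5 110; 200 -125 -82 6 110; 240 -150 -82 7 110; 270.4 -168.5 -82 8 110; 270.4 -168.5 -82 8 110; 270.4 -168.5 -82 8 110"

```text
time: 7.95
ee_pos: [0.4357, 0.1841, 0.1103]
tcp_rot: [180.0, 0.0, 83.1]
wrist_force: [0.6, -0.2, 0.2]
opening: 0.0486
grasp_force: 0.0
```

Run:
```python
from h import *
im=camera('top'); cv2.imwrite('pics/raw_t2.png',im)
def crop(x,y,w,h,s): return cv2.resize(im[y:y+h,x:x+w],None,fx=s,fy=s,interpolation=cv2.INTER_CUBIC)
a=crop(286,178,82,48,9); lines(a,'top',FIX[:8],(609,-63.5,np.radians(1.1)),(286,178),9,(0,255,255))
b=crop(155,235,115,60,6)[:, :738]; b=np.pad(b,((0,0),(0,738-b.shape[1]),(0,0)))
cv2.imwrite('pics/t2.png',np.vstack([a[:240],b]))
o=bot.get_obs(); print(o['ee_pos'],o['tcp_rot'],o['opening'],o['wrist_force'])
```

```text
[0.43586061 0.18378686 0.11019233] [-1.79997291e+02  1.36831724e-02  8.30473150e+01] 0.04801696112689642 [-0.41316776  0.54488717  0.06033847]
```

View pics/t2.png

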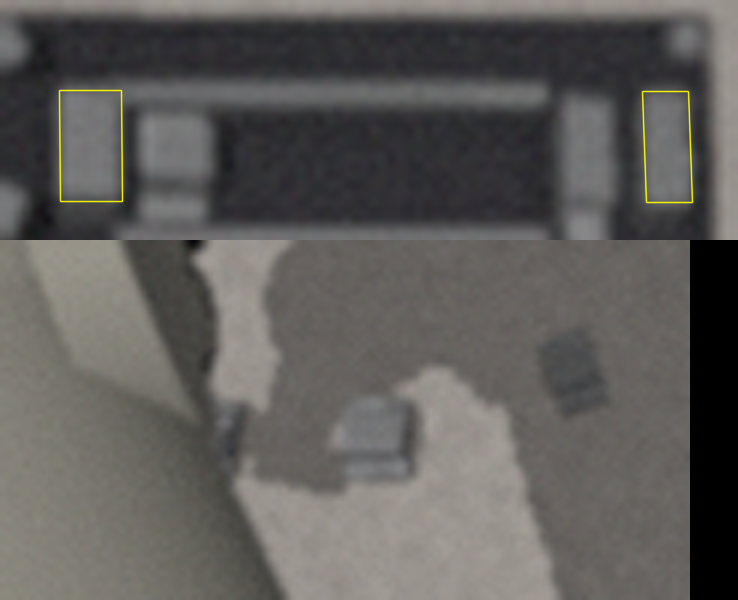

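Block A sits flat in the channel (top half, x 138–213) with a small gap to the anvil. C and D have not moved, and B is under the gripper. Grasping B.

Request:
send_rows:
  targets: "0 0 35 0 110; 0 0 65 0 110; 0 0 85 0 110; 0 0 93.5 0 110; 0 0 93.5 0 110; 0 0 93.5 0 180; 0 0 93.5 0 255; 0 0 93.5 0 255; 0 0 93.5 0 255; 0 0 93.5 0 255; 0 0 80 0 255; 0 0 40 0 255; 0 0 0 0 255; 0 0 0 0 255; 0 0 0 0 255"

```text
time: 9.88
ee_pos: [0.4355, 0.1843, 0.1102]
tcp_rot: [-180.0, 0.0, 83.1]
wrist_force: [0.6, 0.3, -2.0]
opening: 0.015
grasp_force: 30.6
```

Request:
send_rows:
  targets: "-34 26 0 -1 255; -67 52 0 -2 255; -101 78 0 -3 255; -135 104 0 -4 255; -169 131 0 -5 255; -202 157 0 -6 255; -236 183 0 -7 255; -269.5 208.5 0 -8 255; -269.5 208.5 0 -8 255; -269.5 208.5 0 -8 255; -269.5 208.5 40 -8 255; -269.5 208.5 60 -8 255; -269.5 208.5 60 -8 255; -269.5 208.5 60 -8 255"

```text
time: 11.62
ee_pos: [0.6105, -0.1082, 0.0516]
tcp_rot: [179.9, 0.0, 91.1]
wrist_force: [0.2, 0.9, -1.8]
opening: 0.0152
grasp_force: 30.6
```

Request:
send_rows:
  targets: "0 -0.3 10 0 255; 0 -0.3 17 0 255; 0 -0.3 21.5 0 255; 0 -0.3 21.5 0 255; 0 -0.3 21.5 0 255; 0 -0.3 21.5 0 200; 0 -0.3 21.5 0 110; 0 -0.3 21.5 0 110; 0 -0.3 21.5 0 110; 0 -0.3 5 0 110; 0 -0.3 -30 0 110; 0 -0.3 -60 0 110; 0 -0.3 -60 0 110"

```text
time: 13.25
ee_pos: [0.6113, -0.1087, 0.1145]
tcp_rot: [179.7, 0.1, 91.1]
wrist_force: [0.1, 0.9, -0.5]
opening: 0.0489
grasp_force: 0.0
```

Request:
send_rows:
  targets: "38 -28 0 0 110; 77 -57 0 0 110; 115 -85 0 0 110; 154 -114 0 0 110; 192 -142 0 0 110; 230 -170.2 0 0 110; 230 -170.2 0 0 110; 230 -170.2 0 0 110; 230 -170.2 40 0 110; 230 -170.2 40 0 110; 230 -170.2 40 0 110"

```text
time: 14.62
ee_pos: [0.4358, 0.1178, 0.0712]
tcp_rot: [180.0, 0.0, 91.0]
wrist_force: [0.8, -0.0, 0.3]
opening: 0.0485
grasp_force: 0.0
```

Run:
```python
from h import *
im=camera('top'); cv2.imwrite('pics/raw_t3.png',im); a=cv2.imread('pics/raw_t2.png')
d=cv2.absdiff(im,a).max(2)
for n,p in dict(D=(464,41.5)).items():
    u,v=w2px('top',[p[0]/1000,p[1]/1000,.014]).astype(int); print(n,u,v,d[v-12:v+12,u-12:u+12].mean())
# ratio-free check: edges
cv2.imwrite('pics/t3.png',np.vstack([cv2.resize(im[178:226,286:368],(738,432),interpolation=cv2.INTER_CUBIC)[:300],cv2.resize(im[235:285,170:270],(738,300))]))
o=bot.get_obs(); print(o['ee_pos'],o['tcp_rot'],o['opening'],o['wrist_force'])
```

```text
D 250 255 7.868055555555555
[0.4360915  0.11807651 0.07156449] [ 1.79937433e+02 -1.52659923e-02  9.10107842e+01] 0.048559291220015344 [-0.75258725  0.28165759  0.34525501]
```

View pics/t3.png

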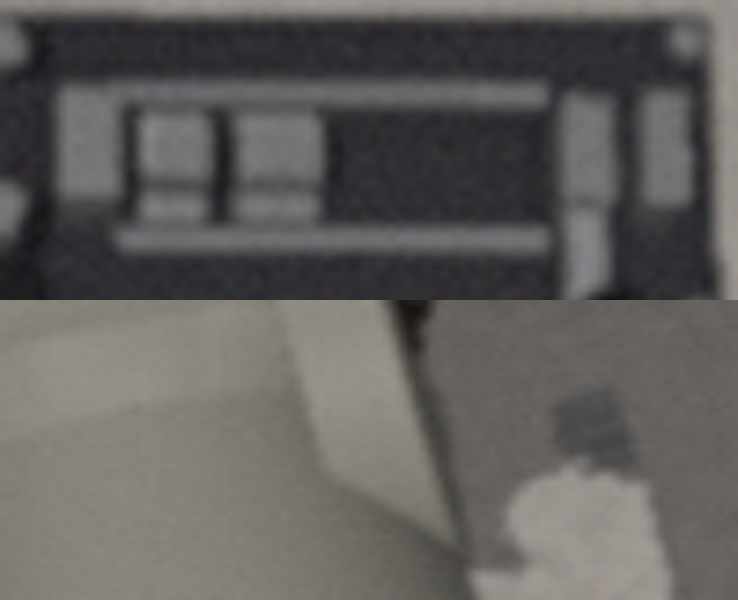

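The channel shows A at x 138–213 and B at x 235–325, and D is still at its place, raw (250,257). Grasping C.

Request:
send_rows:
  targets: "0 0 30 0 110; 0 0 46 0 110; 0 0 54.7 0 110; 0 0 54.7 0 110; 0 0 54.7 0 180; 0 0 54.7 0 255; 0 0 54.7 0 255; 0 0 54.7 0 255; 0 0 54.7 0 255; 0 0 40 0 255; 0 0 0 0 255; 0 0 -39 0 255; 0 0 -39 0 255; 0 0 -39 0 255"

```text
time: 16.42
ee_pos: [0.4351, 0.1183, 0.1091]
tcp_rot: [-180.0, 0.0, 91.1]
wrist_force: [-0.2, -0.3, -1.3]
opening: 0.0148
grasp_force: 29.8
```

Request:
send_rows:
  targets: "-37 24 0 0 255; -74 48 0 0 255; -111 73 0 0 255; -148 97 0 0 255; -185 121 0 0 255; -222 146 0 0 255; -258.6 169.9 0 0 255; -258.6 169.9 0 0 255; -258.6 169.9 0 0 255; -258.6 169.9 40 0 255; -258.6 169.9 60 0 255; -258.6 169.9 60 0 255; -258.6 169.9 60 0 255; -258.6 169.9 60 0 255"

```text
time: 18.18
ee_pos: [0.6107, -0.1371, 0.0508]
tcp_rot: [179.9, 0.0, 91.1]
wrist_force: [-0.3, 0.7, -0.5]
opening: 0.0153
grasp_force: 29.8
```

Request:
send_rows:
  targets: "0 0 10 0 255; 0 0 17 0 255; 0 0 21.8 0 255; 0 0 21.8 0 255; 0 0 21.8 0 255; 0 0 21.8 0 200; 0 0 21.8 0 110; 0 0 21.8 0 110; 0 0 21.8 0 110; 0 0 5 0 110; 0 0 -30 0 110; 0 0 -60 0 110; 0 0 -60 0 110"

```text
time: 19.8
ee_pos: [0.6115, -0.1374, 0.1135]
tcp_rot: [179.7, 0.1, 91.1]
wrist_force: [0.5, -0.0, -0.4]
opening: 0.0486
grasp_force: 0.0
```

Request:
send_rows:
  targets: "36 -28 0 -3 110; 73 -57 0 -6 110; 109 -86 0 -9 110; 146 -114 0 -12 110; 182 -143 0 -14 110; 182 -143 0 -14 110; 182 -143 0 -14 110; 182 -143 40 -14 110; 182 -143 40 -14 110; 182 -143 40 -14 110"

```text
time: 21.05
ee_pos: [0.4641, 0.0418, 0.0701]
tcp_rot: [180.0, 0.0, 105.0]
wrist_force: [0.2, 0.0, 0.0]
opening: 0.0486
grasp_force: 0.0
```

Run:
```python
from h import *
for n in('top','scene'): cv2.imwrite(f'pics/raw_{n}4.png',camera(n))
im=cv2.imread('pics/raw_scene4.png'); u,v=w2px('scene',[.464,.0415,.014]).astype(int); print(u,v)
print(cv2.cvtColor(im[v-16:v+20:2,u-20:u+20:2],cv2.COLOR_BGR2GRAY))
o=bot.get_obs(); print(o['ee_pos'],o['tcp_rot'],o['opening'],o['wrist_force'])
```

```text
303 205
[[ 79  82  78  77 107  14  37  45  34  31  42  24  27 130 126 128 121 115
  121 117]
 [ 75  79  75 127 131  16  32  32  26  28  26  17 113 116 115 119 120 117
  121 115]
 [ 79  77  94 102  79  26  23  31  26  25  26  30 128 117 116 114 114 115
  113 118]
 [ 74 100 121 103  80  35  28  26  24  25  25  31 127 119 120 125 124 117
  117 123]
 [122 119 122 128  74  75  26  21  27  28  35  61 121 122 113 101 103 104
  105  99]
 [124 131  73  75  79  81  80  57  25  27  40  69 120 119 113 102 108 101
  101 107]
 [ 80  77  79  76  79  78  78  69  22  22  38  90 124 111  98 101 106 101
   96 105]
 [ 80  78  80  82  79  80  77  78  82  72  73  79  77  88 104 103 105 107
  103 100]
 [ 78  79  82  78  79  79  82 100 129  54  84  81  74  82 104 104 103 106
  103 106]
 [ 77  79  78  79  80  76  73 125  75  45  48  46  47  99 105 100 105 107
  105 107]
 [ 78  77  78  76  79  77 100 106  71  91  86  48  67 109 108 105 103 106
  102 104]
 [ 77  80  74  76  78  75 125 124  67  47  48  55  81 105 102 105 100 103
  100 101]
 [ 80  79  75  80  79  73 119 117 120  94  54  47 107 105 105 105 106 102
  104 100]
 [ 84  79  77  82  80 100 118 116 115 107 103 108 103 102 103 105 103 106
  105 104]
 [ 78  78  74  75  77  78  90 114 111 104 102 106 102 103 106 103 104 101
  103 104]
 [ 80  81  76  76  73 121 118 113 109 102 103 107 103 104 104 106 104 100
  103 103]
 [ 84  78 101 126 121 116 111  97 103 105 103 102 105 104 105 101 103 107
  106 104]
 [ 38  79  95 117 122 119 115 111 104 103 104 102 102 102 104 107 104 102
  100 100]]
[0.46448699 0.0420204  0.07063871] [1.79910125e+02 1.83288915e-02 1.05025782e+02] 0.04866468906577263 [ 0.24139618 -0.05136916 -0.34688568]
```

Request:
send_rows:
  targets: "0 0 30 0 110; 0 0 46 0 110; 0 0 53.8 0 110; 0 0 53.8 0 110; 0 0 53.8 0 180; 0 0 53.8 0 255; 0 0 53.8 0 255; 0 0 53.8 0 255; 0 0 53.8 0 255; 0 0 40 0 255; 0 0 0 0 255; 0 0 -39 0 255; 0 0 -39 0 255; 0 0 -39 0 255"

```text
time: 22.9
ee_pos: [0.4634, 0.0423, 0.108]
tcp_rot: [-180.0, -0.0, 105.1]
wrist_force: [-0.7, -0.2, -1.4]
opening: 0.0151
grasp_force: 30.4
```

Request:
send_rows:
  targets: "-40 15 0 2 255; -80 29 0 5 255; -120 44 0 7 255; -160 58 0 9 255; -200 73 0 12 255; -240.2 87.5 0 14 255; -240.2 87.5 0 14 255; -240.2 87.5 0 14 255; -240.2 87.5 40 14 255; -240.2 87.5 60 14 255; -240.2 87.5 60 14 255; -240.2 87.5 60 14 255; -240.2 87.5 60 14 255"

```text
time: 24.52
ee_pos: [0.6112, -0.167, 0.0498]
tcp_rot: [179.9, 0.0, 91.1]
wrist_force: [0.7, 0.3, -0.8]
opening: 0.0152
grasp_force: 30.4
```

Request:
send_rows:
  targets: "0 -0.2 10 0 255; 0 -0.2 17 0 255; 0 -0.2 20.9 0 255; 0 -0.2 20.9 0 255; 0 -0.2 20.9 0 255; 0 -0.2 20.9 0 200; 0 -0.2 20.9 0 110; 0 -0.2 20.9 0 110; 0 -0.2 20.9 0 110; 0 -0.2 5 0 110; 0 -0.2 -30 0 110; 0 -0.2 -60 0 110; 0 -0.2 -60 0 110"

```text
time: 26.15
ee_pos: [0.6119, -0.1674, 0.1125]
tcp_rot: [179.7, 0.1, 91.1]
wrist_force: [0.1, 0.2, 0.1]
opening: 0.0486
grasp_force: 0.0
```

Request:
send_rows:
  targets: "-8 -35 0 2 110; -15 -70 0 4 110; -23 -105 0 6 110; -30 -140 0 8 110; -37.7 -172.8 0 10.5 110; -37.7 -172.8 0 10.5 110; -37.7 -172.8 0 10.5 110; -37.7 -172.8 40 10.5 110; -37.7 -172.8 40 10.5 110; -37.7 -172.8 40 10.5 110"

```text
time: 27.4
ee_pos: [0.4388, -0.2078, 0.0691]
tcp_rot: [180.0, 0.0, 80.6]
wrist_force: [-0.0, -0.1, -0.3]
opening: 0.0485
grasp_force: 0.0
```

Run:
```python
from h import *
im=camera('top'); cv2.imwrite('pics/raw_t5.png',im); cv2.imwrite('pics/raw_s5.png',camera('scene'))
a=cv2.resize(im[170:230,270:370],(750,450),interpolation=cv2.INTER_CUBIC); cv2.imwrite('pics/t5.png',a)
o=bot.get_obs(); print(o['ee_pos'],o['tcp_rot'],o['opening'],o['wrist_force'])
```

```text
[ 0.43909018 -0.20799471  0.06963759] [1.79914295e+02 2.17498982e-02 8.05850464e+01] 0.04860797614506328 [ 0.43152867 -0.20510178 -0.7459186 ]
```

View pics/t5.png

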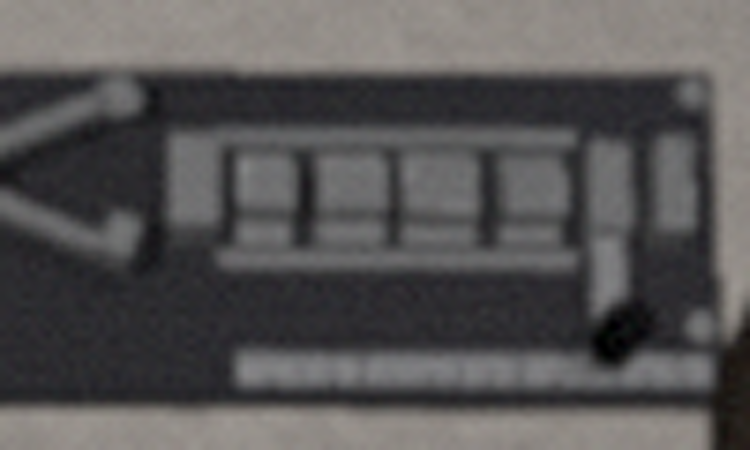

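All four blocks stand in the channel, at x 235–295, 317–385, 403–478 and 500–570. The jaw is at 590–635 and the clamp is open. Grasping the bar rib.

Request:
send_rows:
  targets: "0 0 30 0 110; 0 0 50 0 110; 0 0 58 0 110; 0 0 58 0 110; 0 0 58 0 180; 0 0 58 0 255; 0 0 58 0 255; 0 0 58 0 255; 0 0 58 0 255; 0 0 58 0 255; 0 0 45 0 255; 0 0 20 0 255; 0 0 -10 0 255; 0 0 -45 0 255; 0 0 -45 0 255; 0 0 -45 0 255"
  newtons: 50

```text
time: 29.5
ee_pos: [0.438, -0.2077, 0.1129]
tcp_rot: [-180.0, -0.0, 80.6]
wrist_force: [-0.3, 0.3, -2.3]
opening: 0.0126
grasp_force: 49.2
```

Request:
send_rows:
  targets: "14 19 0 -1.3 255; 27 39 0 -2.6 255; 41 58 0 -3.9 255; 55 78 0 -5.2 255; 68 97 0 -6.5 255; 82 117 0 -7.8 255; 96 136 0 -9.1 255; 109.4 155.4 0 -10.5 255; 109.4 155.4 0 -10.5 255; 109.4 155.4 0 -10.5 255; 109.4 155.4 0 -10.5 255"

```text
time: 30.88
ee_pos: [0.609, -0.1255, 0.113]
tcp_rot: [-180.0, -0.0, 91.0]
wrist_force: [-0.6, -0.2, -1.2]
opening: 0.0128
grasp_force: 49.2
```

Run:
```python
from h import *
im=camera('top'); cv2.imwrite('pics/raw_t6.png',im)
s=camera('scene'); cv2.imwrite('pics/raw_s6.png',s)
o=bot.get_obs(); print(o['ee_pos'],o['tcp_rot'],o['opening'],o['wrist_force'])
z=o['ee_pos'][2]*1000-10.5+8
# predicted bar top outline
BAR=R4(-9,9,-92,74,0)+R4(-6,6,74,92,0)
x,y=o['ee_pos'][:2]*1000
segs=np.array(BAR,float)
segs[:,[2,5]]=z
a=cv2.resize(im[170:240,265:365],None,fx=6,fy=6,interpolation=cv2.INTER_CUBIC); lines(a,'top',segs,(x,y,np.radians(1.1)),(265,170),6,(0,255,255))
b=cv2.resize(s[150:260,175:315],None,fx=4.2,fy=4.2,interpolation=cv2.INTER_CUBIC); lines(b,'scene',segs,(x,y,np.radians(1.1)),(175,150),4.2,(0,255,255))
b=np.pad(b,((0,0),(0,600-b.shape[1]),(0,0))); v=np.vstack([a,b]); f=600/v.shape[0]; cv2.imwrite('pics/t6.png',cv2.resize(np.hstack([a,np.pad(b,((0,0),(0,0),(0,0)))[:420]]) if 0 else v,None,fx=f,fy=f))
```

```text
[ 0.60911566 -0.12562659  0.11337032] [-1.79999165e+02  2.45984284e-03  9.10303396e+01] 0.012609691214772564 [-0.30143212  0.66215769 -1.16191012]
```

View pics/t6.png

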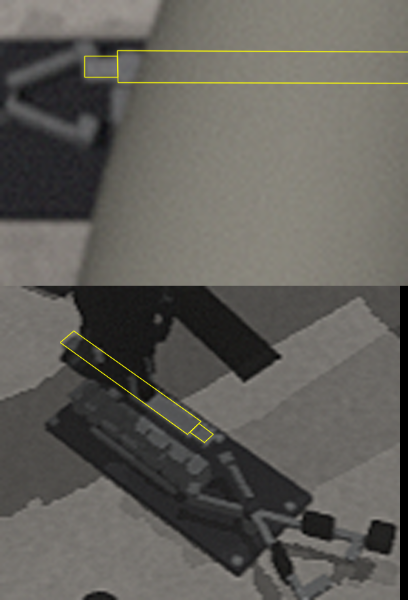

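The bar outline predicted from the TCP matches the held bar in both views, with the tongue towards the clamp. Lowering.

Request:
send_rows:
  targets: "0 1.1 20 0 255; 0 1.1 40 0 255; 0 1.1 52 0 255; 0 1.1 57 0 255; 0 1.1 59.5 0 255; 0 1.1 59.5 0 255; 0 1.1 59.5 0 255"

```text
time: 31.85
ee_pos: [0.6109, -0.1254, 0.0544]
tcp_rot: [179.9, 0.0, 91.1]
wrist_force: [0.0, 0.3, -0.9]
opening: 0.0125
grasp_force: 49.3
```

Request:
send_rows:
  targets: "0 -0.4 0.5 0 255; 0 -0.4 1 0 255; 0 -0.4 1 0 255; 0 -0.4 1 0 255"

```text
time: 32.35
ee_pos: [0.6103, -0.1254, 0.0534]
tcp_rot: [180.0, 0.0, 91.1]
wrist_force: [-2.4, 0.8, 5.3]
opening: 0.0128
grasp_force: 50.1
```

Request:
send_rows:
  targets: "0 0 -0.5 0 200; 0 0 -0.5 0 110; 0 0 -0.5 0 110; 0 0 -0.5 0 110; 0 0 -20 0 110; 0 0 -67 0 110; 0 0 -67 0 110; 40 0 -67 0 60; 80 0 -67 0 0; 120 0 -67 0 0; 160 0 -67 0 0; 200 0 -67 0 0; 200 0 -67 0 0; 200 0 -67 0 0; 200 0 -40 0 0; 200 0 -10 0 0; 200 0 10 0 0; 200 0 16 0 0; 200 0 16 0 0; 200 0 16 0 0"

```text
time: 34.85
ee_pos: [0.6071, 0.0746, 0.038]
tcp_rot: [179.9, -0.0, 91.1]
wrist_force: [-0.2, 0.0, 0.0]
opening: 0.0858
grasp_force: 0.0
```

Request:
send_rows:
  targets: "0 0 0 0 100; 0 0 0 0 150; 0 0 0 0 200; 0 0 0 0 255; 0 0 0 0 255; 0 0 0 0 255; 0 0 0 0 255; 0 0 0 0 255"
  newtons: 30

```text
time: 35.85
ee_pos: [0.6078, 0.0758, 0.039]
tcp_rot: [179.8, -0.1, 91.1]
wrist_force: [2.4, 5.1, 10.5]
opening: 0.0228
grasp_force: 29.5
```

Request:
send_rows:
  targets: "0 0 0 0 200; 0 0 0 0 120; 0 0 0 0 60; 0 0 0 0 60; 0 0 0 0 60; 0 0 -30 0 60; 0 0 -80 0 60; 0 0 -80 0 60; 0 0 -80 0 60"

```text
time: 36.98
ee_pos: [0.6064, 0.0745, 0.1164]
tcp_rot: [-180.0, 0.0, 91.1]
wrist_force: [-0.4, 1.6, -1.1]
opening: 0.0654
grasp_force: 0.0
```

Run:
```python
from h import *
im=camera('top'); s=camera('scene'); cv2.imwrite('pics/raw_t7.png',im); cv2.imwrite('pics/raw_s7.png',s)
o=bot.get_obs(); print(o['ee_pos'],o['tcp_rot'],o['opening'],o['wrist_force'])
# where's the black stuff near the clamp, scene view: rest closed expected (shut 0.27) vs open
def pt(a,r,z): 
    return np.array(fx(-r*np.sin(a),78+r*np.cos(a),z))[:3]/1000
# open angle from 25.5/65
a0=np.arcsin(25.5/65)
for n,i in(('scene',s),('top',im)):
  for ph in(0,.23,.27,.295):
    for r,z in((65,64),(124,66)):
        for sg in((1,-1) if r==65 else (1,)):
            u,v=w2px(n,pt(sg*(a0-ph),r,z)).round().astype(int); print(n,ph,r,sg,(u,v),i[v-1:v+2,u-1:u+2].mean().round())
print('rest closed',pt(a0-.27,124,66)*1000)
```

```text
[0.60584994 0.07447139 0.11537182] [-1.79881948e+02  1.20146259e-02  9.10567294e+01] 0.06504163666618261 [0.21173173 0.24635434 0.00886619]
scene 0 65 1 (np.int64(286), np.int64(229)) 119.0
scene 0 65 -1 (np.int64(273), np.int64(243)) 67.0
scene 0 124 1 (np.int64(308), np.int64(235)) 105.0
scene 0.23 65 1 (np.int64(284), np.int64(234)) 90.0
scene 0.23 65 -1 (np.int64(278), np.int64(240)) 28.0
scene 0.23 124 1 (np.int64(304), np.int64(244)) 32.0
scene 0.27 65 1 (np.int64(283), np.int64(235)) 39.0
scene 0.27 65 -1 (np.int64(279), np.int64(239)) 28.0
scene 0.27 124 1 (np.int64(303), np.int64(245)) 31.0
scene 0.295 65 1 (np.int64(283), np.int64(235)) 39.0
scene 0.295 65 -1 (np.int64(279), np.int64(239)) 28.0
scene 0.295 124 1 (np.int64(302), np.int64(246)) 32.0
top 0 65 1 (np.int64(238), np.int64(202)) 130.0
top 0 65 -1 (np.int64(238), np.int64(180)) 127.0
top 0 124 1 (np.int64(214), np.int64(211)) 138.0
top 0.23 65 1 (np.int64(236), np.int64(196)) 131.0
top 0.23 65 -1 (np.int64(236), np.int64(186)) 129.0
top 0.23 124 1 (np.int64(210), np.int64(200)) 137.0
top 0.27 65 1 (np.int64(236), np.int64(195)) 131.0
top 0.27 65 -1 (np.int64(236), np.int64(187)) 129.0
top 0.27 124 1 (np.int64(210), np.int64(198)) 136.0
top 0.295 65 1 (np.int64(236), np.int64(194)) 131.0
top 0.295 65 -1 (np.int64(236), np.int64(188)) 129.0
top 0.295 124 1 (np.int64(210), np.int64(196)) 137.0
rest closed [588.68570336 137.04958607  66.        ]
```

The clamp is locked: the black grip and thumb-rest pixels sit at the 0.27 prediction. Next comes the carriage.

Request:
send_rows:
  targets: "-40 -7 0 0 255; -80 -14 0 0 255; -120 -20 0 0 255; -160 -27 0 0 255; -200 -34 0 0 255; -240 -40 0 0 255; -296 -50 0 0 255; -296 -50 0 0 255; -296 -50 0 0 255; -296 -50 40 0 255; -296 -50 70 0 255; -296 -50 70 0 255; -296 -50 70 0 255"

```text
time: 38.7
ee_pos: [0.5626, -0.2216, 0.048]
tcp_rot: [179.9, 0.0, 91.1]
wrist_force: [-0.1, 0.9, 0.5]
opening: -0.0002
grasp_force: 0.0
```

Request:
send_rows:
  targets: "3 0 0 0 255; 6 0 0 0 255; 9 0 0 0 255; 12 0 0 0 255; 15 0 0 0 255; 15 0 0 0 255"

```text
time: 39.45
ee_pos: [0.5617, -0.2071, 0.0468]
tcp_rot: [-180.0, -0.0, 91.1]
wrist_force: [-0.1, -0.4, -0.8]
opening: 0.0001
grasp_force: 0.0
```

Request:
send_rows:
  targets: "2 0 0 0 255; 4 0 0 0 255; 6 0 0 0 255; 8 0 0 0 255; 10 0 0 0 255; 12 0 0 0 255; 14 0 0 0 255; 16 0 0 0 255; 18 0 0 0 255; 20 0 0 0 255"

```text
time: 40.7
ee_pos: [0.5613, -0.1872, 0.0468]
tcp_rot: [-180.0, 0.0, 91.1]
wrist_force: [0.1, -3.0, -0.8]
opening: -0.0002
grasp_force: 1.3
```

Request:
send_rows:
  targets: "1 0 0 0 255; 2 0 0 0 255; 3 0 0 0 255; 4 0 0 0 255; 5 0 0 0 255; 6 0 0 0 255; 7 0 0 0 255; 8 0 0 0 255"

```text
time: 41.7
ee_pos: [0.5612, -0.1793, 0.0468]
tcp_rot: [-180.0, 0.0, 91.1]
wrist_force: [1.1, -2.7, -1.3]
opening: 0.0002
grasp_force: 1.4
```

Request:
send_rows:
  targets: "0.5 0 0 0 255; 1 0 0 0 255; 1.5 0 0 0 255; 2 0 0 0 255; 2.5 0 0 0 255; 3 0 0 0 255"

```text
time: 42.45
ee_pos: [0.5611, -0.1762, 0.0468]
tcp_rot: [-180.0, -0.0, 91.1]
wrist_force: [1.0, -2.7, -0.5]
opening: 0.0002
grasp_force: 1.4
```

Request:
send_rows:
  targets: "0.5 0 0 0 255; 1 0 0 0 255; 1.5 0 0 0 255; 2 0 0 0 255"

```text
time: 42.95
ee_pos: [0.5611, -0.1757, 0.0468]
tcp_rot: [-180.0, 0.2, 91.0]
wrist_force: [0.2, -12.5, -2.5]
opening: -0.0001
grasp_force: 6.0
```

Request:
send_rows:
  targets: "0.5 0 0 0 255; 1 0 0 0 255; 1.5 0 0 0 255; 2 0 0 0 255"

```text
time: 43.45
ee_pos: [0.5611, -0.1756, 0.0469]
tcp_rot: [180.0, 0.4, 90.9]
wrist_force: [0.5, -22.1, -3.5]
opening: -0.0001
grasp_force: 10.8
```

Request:
send_rows:
  targets: "-4 0 0 0 255; -10 0 0 0 255; -14 0 0 0 255; -14 0 -30 0 255; -14 0 -70 0 255; -14 0 -70 0 255; -14 0 -70 0 255"

```text
time: 44.32
ee_pos: [0.5612, -0.1861, 0.1163]
tcp_rot: [-180.0, -0.0, 91.1]
wrist_force: [0.2, -0.2, -0.2]
opening: 0.0004
grasp_force: 0.0
```

Run:
```python
from h import *
o=bot.get_obs(); print(o['ee_pos'],o['tcp_rot'])
im=camera('top'); cv2.imwrite('pics/raw_t8.png',im); s=camera('scene'); cv2.imwrite('pics/raw_s8.png',s)
for n,i,c in(('top',im,(210,198)),('scene',s,(303,245))):
    g=cv2.cvtColor(i,cv2.COLOR_BGR2GRAY); m=(g<48).astype(np.uint8)
    k,l,st,ce=cv2.connectedComponentsWithStats(m)
    for j in range(1,k):
        if st[j,4]>20 and np.hypot(*(ce[j]-c))<35: print(n,st[j],ce[j].round(1),px2w(n,*ce[j],.062).round(4))
a=cv2.resize(im[160:240,190:370],None,fx=4.4,fy=4.4,interpolation=cv2.INTER_CUBIC)
b=cv2.resize(s[205:275,255:335],None,fx=3.4,fy=3.4,interpolation=cv2.INTER_CUBIC); b=np.pad(b,((0,0),(0,a.shape[1]-b.shape[1]),(0,0)))
cv2.imwrite('pics/t8.png',np.vstack([a,b]))
```

```text
[ 0.5611969  -0.18612049  0.11627277] [-1.79980026e+02 -2.02697364e-02  9.10728619e+01]
top [230 186  13  14 148] [236.3 192.8] [0.6026 0.0777 0.062 ]
top [206 193  11  11  96] [210.8 198.2] [0.5884 0.136  0.062 ]
scene [274 233  15  18 158] [281.  240.9] [0.6144 0.0858 0.062 ]
scene [297 242  12  13  98] [302.8 248. ] [0.5939 0.1405 0.062 ]
```

View pics/t8.png

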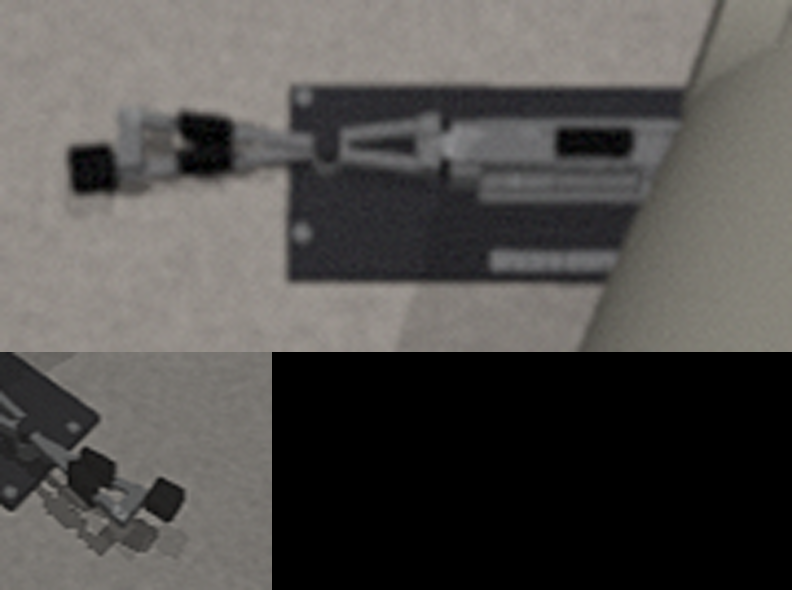

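The pictures show the clamp shut with its lips over the tongue, the bar seated and the blocks in a closed row. The thumb rest is at top (92,168) in the crop, world (0.589, 0.137). All 14 views are now used.

Request:
send_rows:
  targets: "40 4 0 0 255; 80 8 0 0 255; 120 13 0 0 255; 160 17 0 0 255; 200 21 0 0 255; 240 25 0 0 255; 280 29 0 0 255; 322.5 33.8 0 0 255; 322.5 33.8 0 0 255; 322.5 33.8 0 0 255; 322.5 33.8 25 0 255; 322.5 33.8 42 0 255; 322.5 33.8 45 0 255; 322.5 33.8 45 0 255"

```text
time: 46.18
ee_pos: [0.5892, 0.1364, 0.072]
tcp_rot: [180.0, 0.0, 91.0]
wrist_force: [-1.1, 0.4, -0.0]
opening: 0.0001
grasp_force: 0.0
```

Request:
send_rows:
  targets: "0 0 2 0 255; 0 0 4 0 255; 0 0 6 0 255; 0 0 7 0 255; 0 0 7 0 255"

```text
time: 46.8
ee_pos: [0.5893, 0.137, 0.0651]
tcp_rot: [180.0, -0.0, 91.1]
wrist_force: [-0.4, 1.2, 2.7]
opening: -0.0002
grasp_force: 1.6
```

Request:
send_rows:
  targets: "0 0 1 0 255; 0 0 2 0 255; 0 0 3 0 255; 0 0 4 0 255; 0 0 5 0 255; 0 0 5 0 255"

```text
time: 47.55
ee_pos: [0.5889, 0.1366, 0.0593]
tcp_rot: [-180.0, 0.0, 91.1]
wrist_force: [-0.1, 0.6, 0.4]
opening: -0.0001
grasp_force: 0.0
```

```bash
cat > clamp.py <<'E'
from h import *
s=camera('scene'); t=camera('top'); o=bot.get_obs(); print(o['time'],o['ee_pos'],o['wrist_force'])
for n,i,c in(('top',t,(212,203)),('scene',s,(295,240))):
    g=cv2.cvtColor(i,cv2.COLOR_BGR2GRAY); k,l,st,ce=cv2.connectedComponentsWithStats((g<48).astype(np.uint8))
    for j in range(1,k):
        if st[j,4]>20 and np.hypot(*(ce[j]-c))<38: print(n,st[j],ce[j].round(1),px2w(n,*ce[j],.062).round(3))
E
python3 clamp.py
```

```text
47.65 [0.58900772 0.13668315 0.05952257] [ 0.03589955 -0.01182365  0.98073269]
top [232 178  13   9  71] [238.2 181.9] [0.629 0.074 0.062]
top [232 199  13   9  75] [238.1 203. ] [0.578 0.073 0.062]
scene [ 191  177  135   78 2973] [264.6 221.9] [0.6   0.016 0.062]
```

The clamp has sprung open: the grips are 51 mm apart and the pressing force is gone. Fetching the bar.

Request:
send_rows:
  targets: "0 0 -25 0 255; 0 0 -56.5 0 200; 0 0 -56.5 0 110; -44 3 -56.5 0 110; -88 6 -56.5 0 110; -132 8 -56.5 0 110; -176 11 -56.5 0 110; -220 14 -56.5 0 110; -262.5 16.4 -56.5 0 110; -262.5 16.4 -56.5 0 110; -262.5 16.4 -56.5 0 110; -262.5 16.4 -30 0 110; -262.5 16.4 -5 0 110; -262.5 16.4 5.5 0 110; -262.5 16.4 5.5 0 110; -262.5 16.4 5.5 0 110"

```text
time: 49.65
ee_pos: [0.6109, -0.1251, 0.0555]
tcp_rot: [179.9, 0.0, 91.1]
wrist_force: [0.0, -0.6, 0.2]
opening: 0.0488
grasp_force: 0.0
```

Request:
send_rows:
  targets: "0 0 0 0 180; 0 0 0 0 255; 0 0 0 0 255; 0 0 0 0 255; 0 0 0 0 255; 0 0 -10 0 255; 0 0 -30 0 255; 0 0 -60 0 255; 0 0 -60 0 255; 0 0 -60 0 255"
  newtons: 50

```text
time: 50.9
ee_pos: [0.6101, -0.1254, 0.1135]
tcp_rot: [-180.0, -0.0, 91.1]
wrist_force: [0.7, -0.0, -1.5]
opening: 0.0126
grasp_force: 49.9
```

Run:
```python
from h import *
o=bot.get_obs(); p=o['ee_pos']*1000; print(o['time'],p,o['tcp_rot'],o['opening'],o['wrist_force'])
S=(*p,o['tcp_rot'][2])
print(rel(S,[(437.8,-213.5,p[2],81.8)]))
```

```text
50.9 [ 610.13855714 -125.35080623  113.50916213] [-1.79953110e+02 -1.16854631e-02  9.10575872e+01] 0.01261501401350102 [ 0.70092807 -0.03980056 -1.48518416]
[[-85.0, -173.9, -0.0, 9.3]]
```

Request:
send_rows:
  targets: "-10 -22 0 1 255; -21 -43 0 2 255; -32 -65 0 3 255; -43 -87 0 5 255; -53 -109 0 6 255; -64 -130 0 7 255; -75 -152 0 8 255; -85 -173.9 0 9.3 255; -85 -173.9 0 9.3 255; -85 -173.9 0 9.3 255; -85 -173.9 35 9.3 255; -85 -173.9 70 9.3 255; -85 -173.9 90 9.3 255; -85 -173.9 97 9.3 255; -85 -173.9 99 9.3 255; -85 -173.9 99 9.3 255; -85 -173.9 99 9.3 255"

```text
time: 53.02
ee_pos: [0.4386, -0.2138, 0.0161]
tcp_rot: [179.9, 0.0, 81.8]
wrist_force: [0.6, -0.2, -2.2]
opening: 0.0124
grasp_force: 49.9
```

Request:
send_rows:
  targets: "0 0 0.5 0 255; 0 0 1 0 255; 0 0 1 0 255; 0 0 1 0 255"

```text
time: 53.52
ee_pos: [0.4381, -0.2136, 0.0143]
tcp_rot: [180.0, 0.0, 81.8]
wrist_force: [0.4, 0.2, -0.8]
opening: 0.012
grasp_force: 49.9
```

Request:
send_rows:
  targets: "0 0 0.5 0 255; 0 0 1 0 255; 0 0 1 0 255; 0 0 1 0 255"

```text
time: 54.02
ee_pos: [0.4381, -0.2136, 0.0133]
tcp_rot: [180.0, -0.0, 81.8]
wrist_force: [0.2, 0.3, -1.1]
opening: 0.0125
grasp_force: 49.9
```

Request:
send_rows:
  targets: "0 0 0.5 0 255; 0 0 1 0 255; 0 0 1 0 255; 0 0 1 0 255"

```text
time: 54.52
ee_pos: [0.4381, -0.2136, 0.0131]
tcp_rot: [180.0, 0.0, 81.8]
wrist_force: [-2.8, 1.3, 6.7]
opening: 0.0126
grasp_force: 51.0
```

Request:
send_rows:
  targets: "0 0 -0.8 0 200; 0 0 -0.8 0 110; 0 0 -0.8 0 110; 0 0 -0.8 0 110; 0 0 -0.8 0 110; 0 0 -20 0 110; 0 0 -60 0 110; 0 0 -110 0 110; 40 -50 -140 0 110; 100 -70 -160 0 110; 150 -70 -160 0 110; 200 -70 -160 0 110; 250 -70 -160 0 110; 300 -70 -160 0 110; 300 -70 -160 0 110; 300 -70 -160 0 110"

```text
time: 56.52
ee_pos: [0.4116, 0.0933, 0.1722]
tcp_rot: [-180.0, 0.0, 81.8]
wrist_force: [-0.1, -0.8, -0.3]
opening: 0.0485
grasp_force: 0.0
```

```bash
python3 clamp.py
python3 - <<'E'
from h import *
t=camera('top'); cv2.imwrite('pics/raw_t9.png',t); g=cv2.cvtColor(t,cv2.COLOR_BGR2GRAY)
# profile along channel, ridge-top height
ys=np.arange(20,-156,-2.); q=np.array([w2px('top',np.array(fx(0,y,40))[:3]/1000) for y in ys],np.float32)
v=cv2.remap(g,q[:,0],q[:,1],cv2.INTER_LINEAR).ravel()
print([(int(a),int(b)) for a,b in zip(ys,v)])
# bar on mat: bright pixels inside mat, ends
m=np.zeros_like(g); P=proj('top',np.array([[476.5,-117,1],[447.7,-321,1],[398.6,-314.6,1],[427.8,-110,1]])/1000); P=P.mean(0)+(P-P.mean(0))*1.25
cv2.fillPoly(m,[P.astype(int)],1)
k,l,st,ce=cv2.connectedComponentsWithStats(((g<48)&(m>0)).astype(np.uint8))
print('dark',[(s.tolist(),c.round(1).tolist()) for s,c in zip(st[1:],ce[1:]) if s[4]>30])
P2=P.mean(0)+(P-P.mean(0))*.72; m[:]=0; cv2.fillPoly(m,[P2.astype(int)],1)
ys_,xs_=np.nonzero((g>70)&(m>0)); pts_=np.c_[xs_,ys_].astype(np.float32); (c,wh,an)=cv2.minAreaRect(pts_); print('bar',c,wh,an,px2w('top',*c,.008),len(pts_))
for p in cv2.boxPoints((c,wh,an)): print(px2w('top',*p,.008).round(4))
E
```

```text
56.625 [0.41174731 0.09253614 0.17232503] [-0.62702612  0.2890297   0.07371898]
top [233 178  12   9  64] [238.5 181.9] [0.629 0.074 0.062]
top [225 184  20  66 471] [234.3 214.5] [0.551 0.08  0.062]
scene [267 231   8   7  25] [270.9 234. ] [0.616 0.053 0.062]
scene [303 232  10  12  93] [307.6 237.6] [0.563 0.131 0.062]
scene [270 239   7  16  67] [272.9 246. ] [0.639 0.08  0.062]
[(20, 48), (18, 42), (16, 43), (14, 61), (12, 91), (10, 114), (8, 114), (6, 116), (4, 115), (2, 116), (0, 115), (-2, 105), (-4, 104), (-6, 112), (-8, 116), (-10, 116), (-12, 115), (-14, 116), (-16, 116), (-18, 113), (-20, 110), (-22, 105), (-24, 109), (-26, 115), (-28, 114), (-30, 113), (-32, 116), (-34, 116), (-36, 115), (-38, 113), (-40, 112), (-42, 112), (-44, 111), (-46, 113), (-48, 114), (-50, 116), (-52, 115), (-54, 113), (-56, 112), (-58, 108), (-60, 113), (-62, 115), (-64, 114), (-66, 115), (-68, 116), (-70, 113), (-72, 110), (-74, 110), (-76, 111), (-78, 112), (-80, 111), (-82, 110), (-84, 109), (-86, 104), (-88, 98), (-90, 104), (-92, 112), (-94, 115), (-96, 116), (-98, 116), (-100, 99), (-102, 65), (-104, 49), (-106, 45), (-108, 46), (-110, 49), (-112, 46), (-114, 47), (-116, 49), (-118, 47), (-120, 45), (-122, 48), (-124, 52), (-126, 49), (-128, 43), (-130, 41), (-132, 39), (-134, 42), (-136, 53), (-138, 64), (-140, 84), (-142, 102), (-144, 111), (-146, 114), (-148, 114), (-150, 109), (-152, 90), (-154, 57)]
dark [([315, 254, 90, 34, 1142], [359.2, 269.8])]
bar (360.160400390625, 270.0555419921875) (79.9126205444336, 8.42654037475586) 9.637537002563477 [ 0.43734047 -0.21319759  0.008     ] 536
[ 0.4413 -0.1199  0.008 ]
[ 0.4608 -0.1231  0.008 ]
[ 0.4334 -0.3064  0.008 ]
[ 0.414  -0.3025  0.008 ]
```

```bash
python3 -c "
from workcell import ticket; print(ticket.job_done())"
```

```text
the job is handed in; nothing more can be done
None
```

The job is handed in at about 57 s of the 210 s. The four blocks stand tight between anvil and jaw (I stopped pushing at 22 N), the clamp was locked and then released open, and the bar is back on its mat; the hand-in call returned no verdict.

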